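Prop the guard cover and turn the charger's trim knob to its stop

ROBOT

A 7-joint arm with a two-finger parallel gripper is mounted at the origin on the work surface. World frame = base frame: x ahead of the robot, y to its left, z up, the work surface at z = 0. Lengths are in m, angles in rad, forces in N, time in s.
With the tool pointing down it reaches from about 0.35 to 0.9 m from the base axis. Payload 8.1 kg.
Tool frame: the origin (TCP) lies at the very end of the fingers, on their centre line; the grasp point (between the pads) lies ctrl.tcp_to_grasp behind it (ctrl.tcp_to_grasp is the distance from the TCP to the grasp point, in m); z points along the fingers, y is the line along which they close (so a half turn about z gives the same grasp; the last joint's range is limited). The gripper opens to 85 mm and grips with 20 to 120 N. Pads are 22 mm wide; open, the fingers measure 114 mm over their backs; the gripper's body (76 mm by 85 mm) begins 54 mm behind the grasp point. The pads swing forward as they close: fully open they stand 13 mm farther back than shut.
Start: joints at [1.239, 0.434, 0.025, 1.573, -0.012, 1.134, -0.075], TCP at [0.142, -0.609, 0.231] pointing down, gripper open.
Joint ranges: [-2.62, 2.62], [-0.44, 2.09], [-1.27, 1.32], [0.08, 2.57], [-1.32, 4.46], [0.12, 2], [-2.74, 2.74]. Speed limits (rad/s): [2.22, 2.22, 3.01, 3.01, 3.14, 3.14, 3.14].

INTERFACE

Orientations are given as a rotation vector (axis times angle).
In Python, from station import ctrl gives the robot as it stands. Calls block until the motion is done:
- ctrl.goto(position, orientation): joint-space move of the TCP to a pose.
- ctrl.servo_line(position, rotation=None, vel=0.15): straight line of the TCP; rotation=None keeps the orientation; vel is the mean speed in m/s.
- ctrl.set_joints(angles): joint-space move.
- ctrl.command_gripper(opening, force=None): finger opening in m; force is the grip in N (None keeps the last); returns when the fingers have stopped.
- ctrl.hold(seconds).
- ctrl.solve_ik(position, orientation): joint angles nearest the present ones, or None.
- ctrl.get_obs(): the state.
- ctrl.grab_frame(name): name is "scene" or "top" or "wrist"; returns (picture, depth): 420x560x3 uint8, red, green, blue; 420x560 float32, m along the optical axis (not along the pixel's ray), 0 where there is no reading.
- ctrl.camera_info(name): a dict with "fx", "fy", "cx", "cy" (pixels), "dist" ([k1, k2, p1, p2, k3] as OpenCV has them; the pictures are not rectified), "extrinsics" (4x4, takes a point from camera to world coordinates). Camera axes: x right, y down, z forward; pixel columns grow to the right and rows downward; lengths in m; the calibration is good to about 2 mm. A picture is of the moment at which its call begins: read the wrist's pose just before it. camera_info takes no time and is no camera call; for the wrist camera it gives the pose at the moment of the call.
A pose or a line that the arm cannot do raises ctrl.Unreachable and nothing moves.
- ctrl.finish_job(): hands the job in; it is judged then, once.
The state is a dict: "time_s": time; "joint_pos": joint angles; "joint_velocities": joint speeds; "tau": joint torques, N m; "eef_pos": TCP position; "orientation": TCP orientation; "force": force on the tool from outside, world axes, zero at the start; "torque": the same for the moment, N m; "finger_gap": finger opening in m; "grasp_force": force on a finger pad.
Only numpy, scipy, OpenCV 4.12 (cv2) and the standard library are available. Lean on these libraries where they do the work, as an engineer would, in place of code of your own. Each camera call takes 0.05 s, during which the arm holds its last target. There are 200 camera calls.

TASK

On the battery charger, use the loose prop bar to lift the sprung guard cover by its front lip and lay the bar down fully in both saddles, so that the cover stays leaning open on it. Then turn the trim knob under the cover clockwise until its lug is felt to press firmly on the stop pin, without wrenching it. Leave the bar in its saddles with the cover propped, be gentle with the cover, and leave the other things on the table alone.

Things in the scene. Friction and masses are not known exactly. Their poses are not given: they have to be found in the camera images.
- charger: Grey bench charger, fixed; a box 203 x 150 mm with a flat deck 60 mm above the table. Its frame: origin on the table under the middle of the cover's hinge line, x to the rear (away from the cover's lip), y along the hinge line, z up. The box reaches from x = -128 (front) to +75 mm and over y = +-75 mm.
- cover_hinge (a point): Middle of the cover's hinge line, at deck level (60 mm above the table); axes as the charger's. The cover (150 g) is an upside-down tray 98 mm wide (y = +-49 mm), 52 mm deep; its open rim lies in a plane through the hinge line, at deck level when shut. A bar laid right across under it rides on the rim's two sides.
- cover (a joint): Angle of the guard cover: 0 shut, grows as its front swings up and back, stop at 1.75 rad. A spring shuts it from any angle: about 1 N lifts the lip, and it pushes the seated bar with 1 to 2 N towards the charger's front. With the bar seated it stands at about 1.5 rad.
- cover_lip (a point): Middle of the front edge of the cover's lip, on its underside; moves with the cover. The lip is flat, 4 mm thick, in the rim's plane, and reaches from 128 to 152 mm in front of the hinge line; it overhangs the box's front by 24 mm with free space under it.
- saddle_seat (a point): Midway between the two saddles, where the bar's axis passes when seated: 6 mm in front of the hinge line, 50 mm above the deck. Axes as the charger's. Saddles: uprights 12 mm thick on the deck at y = +-56 to +-68 mm beside the cover; notch open at the top, 17 mm wide in x, floor 6 mm below this point, walls 14 mm high, then a flared mouth up to 18 mm above this point.
- prop: Prop bar, about 120 g, loose, at first in the cradle: a round steel rod 12 mm thick along its own y, bare from y = -86 to +80 mm, black handle from +80 to +145 mm, 16 mm square collar at the -y end. Origin on the rod's axis; it belongs midway between the saddles (10 mm either way is fine), handle on the charger's +y side.
- prop_grip (a point): Centre of the bar's handle (16 mm wide in the bar's x, 65 mm long in y, 22 mm high in z), 112.5 mm from the bar's origin along its +y, on the rod's axis; grip it here from above across its 16 mm. Axes as the bar's.
- prop_near (a point): Point on the rod's axis 62 mm from the bar's origin towards the handle; lies over the +y saddle when seated.
- prop_end (a point): Point on the rod's axis 62 mm from the bar's origin towards the collar; lies over the -y saddle when seated.
- cradle: Dark steel cradle, fixed, that holds the bar at first: base plate 70 x 150 mm and two notched uprights at y = +-50 mm, their tops 74 mm above the table; the bar's axis lies 56 mm above the table and lifts straight out upwards. Origin under its middle.
- knob_grip (a point): On the upright axis of the trim knob, at the height to grip: 98 mm in front of the hinge line, 37 mm above the deck. The knob is a 42 mm disc, its top 14 mm above the deck, with an upright bar grip 14 mm thick, 40 mm long along this point's x (which turns with the knob), top 44 mm above the deck. Hidden under the shut cover.
- flask: Pink drinking flask, 72 mm across, 210 mm tall; bystander. Origin under its middle.
- coffee: Coffee cup with lid, 88 mm across, 126 mm tall; bystander. Origin under its middle.
- driver: Screwdriver with black handle, 170 mm long, lying on the table; bystander. Origin under its middle.
- knob: The trim knob itself (same axes as knob_grip); origin on its axis, 6 mm above the deck. It turns stiffly (about 0.06 N m) and stays where it is left. A small lug, 6 mm wide, sticks out past the disc at its -x end, 27 mm from the axis.
- knob_base: Flat round foot of the knob, 66 mm across, on the deck; origin on the knob's axis. It carries the stop, an upright steel pin 6 mm thick, 27 mm from the axis, at a place that differs from unit to unit: the lug meets it after 0.4 to 1 rad clockwise from above. Stop by feel: the pin is rigid; 0.15 to 0.5 N m on top of the knob's own stiffness is right, over 0.8 N m wrenches it.

How it is judged:
By the outcome, as a careful person would: the job done as asked, in the order asked, and still so for the second after the job is handed in, with the robot touching nothing.
It also fails if it takes over 72 s, if anything falls off the work surface, if the arm or the gripper's body presses on something with over 40 N, if the wrist force passes 120 N, or if a joint passes its speed limit or range.

## Working session

There is one attempt and no reset: what is moved stays moved. The work goes in short steps, each a Python script; the robot and the scene stay as the last script left them, time stands still between calls to the robot, and variables do not carry over. Pictures are saved under pics/ and viewed, at most 10 in all, crops included, and the job is handed in when it is done.

```bash
ls; mkdir -p pics; python3 - <<'E'
from station import ctrl
import cv2,numpy as np
np.set_printoptions(precision=4,suppress=True)
for n in("scene","top"):
    im,d=ctrl.grab_frame(n); np.savez(f"pics/{n}0.npz",im=im,d=d)
    cv2.imwrite(f"pics/{n}0.png",im[:,:,::-1]); print(n,ctrl.camera_info(n))
o=ctrl.get_obs(); print(o, ctrl.tcp_to_grasp)
E
```

```text
pics
scene {'fx': 475.0266803417148, 'fy': 475.0266803417148, 'cx': 278.5818153066097, 'cy': 207.39786413297932, 'dist': array([-0.0901,  0.    ,  0.    ,  0.    ,  0.    ]), 'extrinsics': array([[ 0.7022,  0.5769, -0.4173,  1.0709],
       [ 0.7119, -0.5777,  0.3992, -0.4777],
       [-0.0108, -0.5774, -0.8164,  1.0863],
       [ 0.    ,  0.    ,  0.    ,  1.    ]])}
top {'fx': 453.08755105963945, 'fy': 453.08755105963945, 'cx': 280.90648653052193, 'cy': 214.5847863641289, 'dist': array([-0.1112,  0.    ,  0.    ,  0.    ,  0.    ]), 'extrinsics': array([[ 0.0033, -0.993 ,  0.1185,  0.3938],
       [-1.    , -0.0024,  0.0078, -0.0023],
       [-0.0075, -0.1185, -0.9929,  1.3902],
       [ 0.    ,  0.    ,  0.    ,  1.    ]])}
{'time_s': 0.1, 'joint_pos': array([ 1.2394,  0.4352,  0.025 ,  1.574 , -0.0116,  1.134 , -0.0751]), 'joint_velocities': array([-0.0005, -0.0002, -0.0004, -0.0011, -0.0002, -0.0015, -0.0005]), 'tau': array([  0.0029, -67.1765,   1.0282, -31.6908,   0.0158,   0.0072,
        -0.    ]), 'eef_pos': array([ 0.1416, -0.6083,  0.2306]), 'orientation': array([-3.1197, -0.3583,  0.0005]), 'force': array([ 0.1003,  0.9027, -0.6733]), 'torque': array([ 0.006 , -0.0503, -0.0149]), 'grasp_force': 0.0, 'finger_gap': 0.08554288804247027} 0.0187
```

View pics/top0.png

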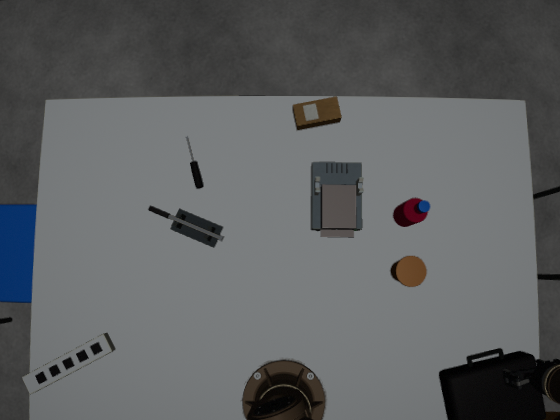

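View pics/scene0.png

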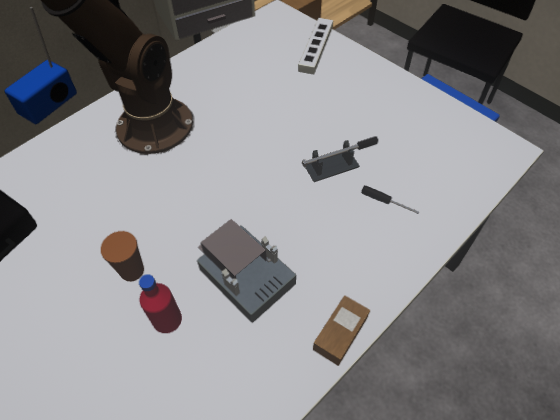

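Top view: charger at about (337,197) with its lip toward the robot at (337,234). The cradle is at (197,228), with the bar's handle at (158,211) and collar at (222,239). The flask (412,212) and coffee cup (410,271) are on the right, and the driver is at (196,165). The scene view agrees. Next I'll take coarse positions and plan wrist views.

```bash
cat > h.py <<'E'
import numpy as np,cv2
from scipy.spatial.transform import Rotation as R
np.set_printoptions(precision=4,suppress=True)
def cloud(d,ci):
    """world points HxWx3 from depth"""
    h,w=d.shape; K=np.array([[ci['fx'],0,ci['cx']],[0,ci['fy'],ci['cy']],[0,0,1.]])
    u,v=np.meshgrid(np.arange(w),np.arange(h))
    p=cv2.undistortPoints(np.stack([u,v],-1).reshape(-1,1,2).astype(float),K,np.array(ci['dist'])).reshape(h,w,2)
    P=np.dstack([p*d[...,None],d]); T=np.array(ci['extrinsics'])
    W=P@T[:3,:3].T+T[:3,3]; W[d<=0]=np.nan
    return W
def plane(uv,z,ci):
    K=np.array([[ci['fx'],0,ci['cx']],[0,ci['fy'],ci['cy']],[0,0,1.]])
    p=cv2.undistortPoints(np.array(uv,float).reshape(-1,1,2),K,np.array(ci['dist'])).reshape(-1,2)
    T=np.array(ci['extrinsics']); r=np.c_[p,np.ones(len(p))]@T[:3,:3].T
    return T[:3,3]+r*((z-T[2,3])/r[:,2])[:,None]
def rect(xy):
    (c,s,a)=cv2.minAreaRect((np.asarray(xy)*1000).astype(np.float32)); return np.array(c)/1000,np.array(s),a
def down(yaw):
    """tool down; tool x axis at world angle yaw (closing line y at yaw-90deg)"""
    return (R.from_euler('z',yaw)*R.from_rotvec([np.pi,0,0])).as_rotvec()
E
python3 - <<'E'
from h import *
from station import ctrl
for n in("top","scene"):
    f=np.load(f"pics/{n}0.npz"); W=cloud(f['d'],ctrl.camera_info(n)).reshape(-1,3)
    def sel(x0,x1,y0,y1,z0,z1):
        m=(W[:,0]>x0)&(W[:,0]<x1)&(W[:,1]>y0)&(W[:,1]<y1)&(W[:,2]>z0)&(W[:,2]<z1); return W[m]
    t=sel(.3,.4,0,.1,-.05,.05); print(n,"table z",np.median(t[:,2]) if len(t) else None)
    for nm,b in dict(deck=(.35,.7,-.3,0.,.05,.07),cov=(.35,.7,-.28,-.02,.1,.12),sadd=(.35,.7,-.28,-.02,.121,.14),bar=(.3,.6,.1,.5,.045,.08),base=(.3,.6,.1,.5,.006,.08)).items():
        p=sel(*b)
        if len(p)>4: print(nm,len(p),rect(p[:,:2]),np.median(p[:,2]))
print(ctrl.camera_info("wrist"), R.from_rotvec(ctrl.get_obs()['orientation']).as_matrix(), ctrl.get_obs()['eef_pos'])
E
```

```text
top table z 0.0003071187039753731
deck 1685 (array([ 0.5944, -0.1565]), array([151.1657, 211.9452]), 89.49195098876953) 0.06052580328422996
cov 1622 (array([ 0.581 , -0.1571]), array([135.9922, 145.0946]), 89.94291687011719) 0.11086873797330943
sadd 61 (array([ 0.6332, -0.157 ]), array([137.2221,  41.502 ]), 89.67088317871094) 0.12561954120222296
bar 478 (array([0.5272, 0.2915]), array([242.1444,  43.9303]), 67.6435546875) 0.06294227350318671
base 1364 (array([0.449 , 0.3007]), array([296.8958, 397.8471]), 0.01998738944530487) 0.010559403206013895
scene table z 0.00030353156945328585
deck 2246 (array([ 0.5952, -0.1585]), array([150.7159, 210.2311]), 89.57386016845703) 0.059793198031153794
cov 2124 (array([ 0.5842, -0.158 ]), array([149.6276, 137.9462]), 0.06614577025175095) 0.11086008166909761
sadd 77 (array([ 0.6362, -0.1576]), array([ 42.7906, 137.6276]), 0.5921729207038879) 0.12569094035286632
bar 582 (array([0.5307, 0.2926]), array([245.4696,  48.7924]), 65.97189331054688) 0.061774891862053094
base 1373 (array([0.4496, 0.3041]), array([295.6596, 390.1113]), 0.23473431169986725) 0.020212643542714792
{'fx': 297.1842103665283, 'fy': 297.1842103665283, 'cx': 279.49852132226727, 'cy': 208.93793860692128, 'dist': array([-0.0268,  0.    ,  0.    ,  0.    ,  0.    ]), 'extrinsics': array([[ 0.2276, -0.9379, -0.2617,  0.2079],
       [-0.9738, -0.2197, -0.0596, -0.5918],
       [-0.0016,  0.2683, -0.9633,  0.3734],
       [ 0.    ,  0.    ,  0.    ,  1.    ]])} [[ 0.974   0.2267 -0.0005]
 [ 0.2267 -0.974   0.0014]
 [-0.0002 -0.0015 -1.    ]] [ 0.1416 -0.6083  0.2306]
```

```bash
cat >> h.py <<'E'
def shot(ctrl,name,n="wrist"):
    ci=ctrl.camera_info(n); im,d=ctrl.grab_frame(n)
    np.savez(f"pics/{name}.npz",im=im,d=d,ci=np.array(ci,dtype=object)); cv2.imwrite(f"pics/{name}.png",im[:,:,::-1])
    return im,d,ci
E
python3 - <<'E'
from h import *
from station import ctrl
ctrl.goto([.57,-.157,.32],down(0)); shot(ctrl,"w_ch"); print(ctrl.get_obs()['time_s'],ctrl.get_obs()['joint_pos'])
ctrl.goto([.53,.25,.27],down(0)); shot(ctrl,"w_bar"); print(ctrl.get_obs()['time_s'],ctrl.get_obs()['joint_pos'])
a=cv2.imread("pics/w_ch.png");b=cv2.imread("pics/w_bar.png")
cv2.imwrite("pics/ab.png",cv2.resize(np.hstack([a[:,80:480],b[:,80:480]]),(800,420)))
E
```

```text
2.4 [ 0.3947  0.3445 -0.2992  1.5011  0.1036  1.3119 -1.4871]
3.975 [-0.1834  0.3899 -0.4841  1.5838  0.1908  1.215  -2.2766]
```

View pics/ab.png

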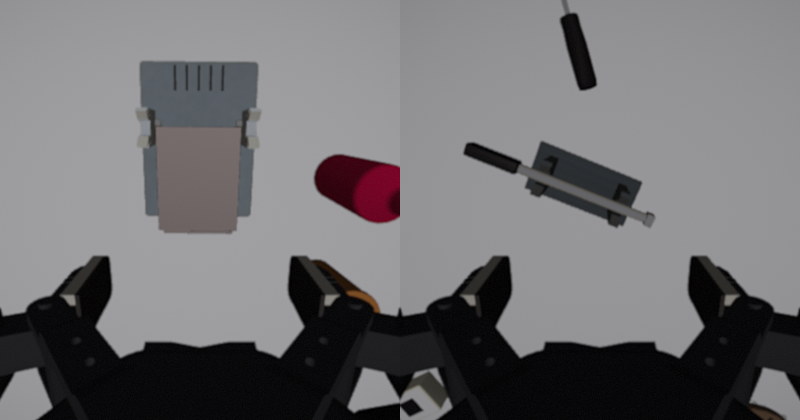

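Left (charger view): box rear edge at row 62, cover between columns 157-240, lip at row 232, saddles at (145,128) and (252,128). Right (bar view): handle at (492,157), bar running to the collar at (649,220). Now I'll measure both from the depth data.

```bash
cat > m.py <<'E'
from h import *
def load(n):
    f=np.load(f"pics/{n}.npz",allow_pickle=True); return f['im'],f['d'],f['ci'].item()
def S(W,x0,x1,y0,y1,z0,z1):
    return (W[...,0]>x0)&(W[...,0]<x1)&(W[...,1]>y0)&(W[...,1]<y1)&(W[...,2]>z0)&(W[...,2]<z1)
im,d,ci=load("w_ch"); W=cloud(d,ci)
B=(.40,.75,-.27,-.05)
print("table",np.nanmedian(W[S(W,.40,.75,-.05,.05,-.02,.02)][:,2]))
for nm,z in dict(box=(.052,.066),cov=(.10,.117),sad=(.119,.14),all=(.02,.14)).items():
    p=W[S(W,*B,*z)]; print(nm,len(p),rect(p[:,:2]),np.median(p[:,2]),p.min(0),p.max(0))
p=W[S(W,*B,.119,.14)]
for s in(-1,1):
    q=p[(p[:,1]+.1575)*s>0]; print("saddle",s,len(q),q.mean(0),q.min(0),q.max(0)); print(np.sort(np.round(q[:,0],3))[::max(1,len(q)//25)])
im,d,ci=load("w_bar"); W=cloud(d,ci)
g=im.astype(int).max(2)
m=S(W,.35,.7,.15,.48,.045,.085)
p=W[m]; print("bar all",len(p),np.median(p[:,2]))
dark=m&(g<40); c=W[dark]
lab=cv2.connectedComponentsWithStats(dark.astype(np.uint8))[2:]
print("dark comps",[(s[4],cc) for s,cc in zip(lab[0][1:],lab[1][1:]) if s[4]>10])
br=W[m&(g>70)]; print("bright",len(br),rect(br[:,:2]),np.median(br[:,2]))
vx=cv2.fitLine(br[:,:2].astype(np.float32),cv2.DIST_HUBER,0,.001,.001).ravel();print("line",vx,np.degrees(np.arctan2(vx[1],vx[0])))
E
python3 m.py
```

```text
table 0.00020745509471889467
box 9185 (array([ 0.6043, -0.1552]), array([150.973 , 225.8656]), 89.6731948852539) 0.060185939572147074 [ 0.4914 -0.2312  0.0554] [ 0.717  -0.0792  0.0659]
cov 8860 (array([ 0.5851, -0.1546]), array([136.6595, 144.9892]), 89.26197814941406) 0.11106073033078545 [ 0.5128 -0.2235  0.1   ] [ 0.6584 -0.0868  0.1169]
sad 505 (array([ 0.6363, -0.1552]), array([136.7225,  42.9793]), 89.44911193847656) 0.12518335501596523 [ 0.6142 -0.2237  0.119 ] [ 0.6583 -0.0868  0.13  ]
all 18939 (array([ 0.6043, -0.1552]), array([150.973 , 225.8656]), 89.6731948852539) 0.0978398710543465 [ 0.4914 -0.2312  0.0554] [ 0.717  -0.0792  0.13  ]
saddle -1 250 [ 0.6356 -0.2172  0.1245] [ 0.6142 -0.2237  0.119 ] [ 0.6571 -0.211   0.13  ]
[0.614 0.615 0.615 0.617 0.618 0.619 0.62  0.621 0.621 0.622 0.623 0.624
 0.626 0.646 0.648 0.649 0.649 0.65  0.651 0.652 0.653 0.653 0.654 0.655
 0.656]
saddle 1 255 [ 0.6369 -0.0936  0.1244] [ 0.6154 -0.0995  0.119 ] [ 0.6583 -0.0868  0.1297]
[0.615 0.616 0.617 0.618 0.619 0.62  0.621 0.622 0.622 0.623 0.624 0.625
 0.626 0.647 0.648 0.649 0.65  0.651 0.652 0.652 0.653 0.654 0.655 0.656
 0.656 0.657]
bar all 3056 0.062304771767345474
dark comps [(np.int32(708), array([171.6864, 157.1596])), (np.int32(76), array([227.6184, 166.1579])), (np.int32(52), array([220.7308, 186.6923])), (np.int32(92), array([301.5652, 194.7065])), (np.int32(59), array([292.4237, 215.2712]))]
bright 1491 (array([0.524 , 0.2981]), array([241.0985,  30.2911]), 67.87757873535156) 0.06124896627620474
line [0.3702 0.9289 0.5212 0.2723] 68.27172
```

```bash
cat >> m.py <<'E'
print("-----")
dk=cv2.connectedComponents(dark.astype(np.uint8))[1]==cv2.connectedComponents(dark.astype(np.uint8))[1][157,172]
h=W[dk]; t=h[h[:,2]>.063]; print("handle",len(h),rect(h[:,:2]),"top",len(t),np.median(t[:,2]),rect(t[:,:2]))
a=vx[:2]; n=np.array([-a[1],a[0]]); o=rect(t[:,:2])[0]
# rod away from cradle / handle / collar
s=(br[:,:2]-o)@a; e=(br[:,:2]-o)@n
k=(br[:,2]>.057)&(s<-40e-3)&(s>-.19)
l2=cv2.fitLine(br[k][:,:2].astype(np.float32),cv2.DIST_HUBER,0,.001,.001).ravel(); print("rod line",l2,np.degrees(np.arctan2(l2[1],l2[0])),"z99",np.percentile(br[k][:,2],95),"handle off axis",(o-l2[2:])@np.array([-l2[1],l2[0]]),"s-range",s.min(),s.max())
for b in np.arange(-.22,-.03,.02):
    q=(s>b)&(s<b+.02)&(br[:,2]>.056); print(round(b,3),q.sum(),np.round([np.median(e[q]),e[q].min(),e[q].max(),br[q][:,2].max()],4)if q.any() else"")
# second view: same handle from top & scene cams
from station import ctrl
for nme in("top","scene"):
    f=np.load(f"pics/{nme}0.npz"); W2=cloud(f['d'],ctrl.camera_info(nme)); q=W2[(np.abs(W2[...,:2]-o).max(-1)<.06)&(W2[...,2]>.05)]
    q=q[q[:,2]>.06]
    if len(q): sc=(q[:,:2]-o)@a; q=q[sc>-.033]; print(nme,len(q),np.median(q[:,2]),rect(q[:,:2]))
E
python3 m.py | sed -n '/-----/,$p'
```

```text
-----
handle 708 (array([0.5644, 0.3749]), array([61.9516, 13.6692]), 67.68021392822266) top 634 0.06699396257718263 (array([0.5643, 0.375 ]), array([61.9516, 13.4625]), 67.68021392822266)
rod line [0.3755 0.9268 0.5222 0.273 ] 67.94191 z99 0.06290394255467872 handle off axis -0.0007284754924021045 s-range -0.20692281994993564 0.034146217679479694
-0.22 72 [ 0.0022 -0.0054  0.011   0.0653]
-0.2 163 [ 0.0018 -0.0053  0.0106  0.0655]
-0.18 150 [ 0.002  -0.0031  0.0229  0.0737]
-0.16 143 [ 0.0016 -0.0032  0.0232  0.0718]
-0.14 144 [ 0.0014 -0.0035  0.0082  0.0636]
-0.12 144 [ 0.0012 -0.0034  0.0075  0.0641]
-0.1 146 [ 0.001  -0.0036  0.0075  0.0638]
-0.08 159 [ 0.0012 -0.0038  0.0232  0.0738]
-0.06 159 [ 0.001  -0.0038  0.0218  0.0743]
-0.04 90 [ 0.0026 -0.0039  0.0102  0.068 ]
top 107 0.06636961526882623 (array([0.5614, 0.3748]), array([61.68 , 15.748]), 66.23333740234375)
scene 112 0.06663656907397064 (array([0.5639, 0.3739]), array([63.8465, 20.6259]), 65.72010040283203)
```

```bash
cat > c.py <<'E'
from h import *
from station import ctrl
HX,HY,DZ,YAW=.6424,-.1553,.0602,-.008
G=ctrl.tcp_to_grasp
def ch(u,y,z):
    "charger: u ahead of hinge line, y, z above deck -> world"
    c,s=np.cos(YAW),np.sin(YAW); x=-u
    return np.array([HX+c*x-s*y,HY+s*x+c*y,DZ+z])
def st(t=""):
    o=ctrl.get_obs(); print(t,round(o['time_s'],2),o['eef_pos'],"F",o['force'],"M",o['torque'],"gap",round(o['finger_gap'],4),round(float(o['grasp_force']),1)); return o
E
python3 - <<'E'
from c import *
a=np.radians(67.9); g=np.array([.5640,.3748,.056-G])
ctrl.goto(g+[0,0,.10],down(a)); ctrl.servo_line(g,vel=.12)
st("at"); ctrl.command_gripper(0.01,60); st("closed")
ctrl.servo_line(g+[0,0,.10],vel=.12); ctrl.hold(.2); o=st("up"); print(o['joint_pos'])
p=ch(190,112.5,0)if 0 else ch(.19,.1125,.12); 
ctrl.goto(p-[0,0,G],down(np.pi/2+YAW)); ctrl.hold(.2); st("pre"); shot(ctrl,"w_held")
E
cat > rod.py <<'E'
from m import load
import sys
E
python3 - <<'E'
from c import *
f=np.load("pics/w_held.npz",allow_pickle=True); W=cloud(f['d'],f['ci'].item()); im=f['im'].astype(int)
o=ctrl.get_obs(); e=o['eef_pos']; y=np.array([-np.sin(YAW),np.cos(YAW)]); n=np.array([y[1],-y[0]])
s=(W[...,:2]-e[:2])@y; t=(W[...,:2]-e[:2])@n; z=W[...,2]-e[2]-G
for b in np.arange(-.24,.06,.02):
    q=(s>b)&(s<b+.02)&(abs(t)<.03)&(abs(z)<.04)
    if q.sum()>5: print(round(b,2),q.sum(),"t",np.median(t[q]),t[q].min(),t[q].max(),"ztop",np.percentile(z[q],90))
E
```

```text
at 5.79 [0.5644 0.3753 0.0382] F [0.0961 0.1124 0.8494] M [-0.0308  0.0209  0.0454] gap 0.0855 0.0
closed 6.43 [0.5641 0.3748 0.0375] F [ 0.4168 -0.091   0.4777] M [-0.1717  0.0404  0.0287] gap 0.0149 59.9
up 7.62 [0.5637 0.3745 0.1364] F [-0.1749  0.1761 -0.9827] M [ 0.1223 -0.0507  0.0108] gap 0.015 59.5
[-0.2595  0.6986 -0.6767  1.4983  0.4657  1.1112 -1.4164]
pre 9.4 [ 0.4537 -0.0404  0.1615] F [-0.0757 -0.0824 -1.8762] M [ 0.1179 -0.0779  0.0514] gap 0.0151 59.5
-0.04 444 t -2.937301973793266e-05 -0.00801634533198044 0.007866627656389175 ztop 0.01137090254284125
-0.02 1943 t -5.596119615446418e-05 -0.029992963190760356 0.02999638199543222 ztop 0.030099219009829394
-0.0 7039 t -8.759101272186811e-05 -0.029996509231350985 0.02999594025771006 ztop 0.03678863967120367
0.02 1649 t 0.0002709557521837108 -0.00781432232310556 0.008131630614386 ztop 0.011425085830829188
```

View pics/w_held.png

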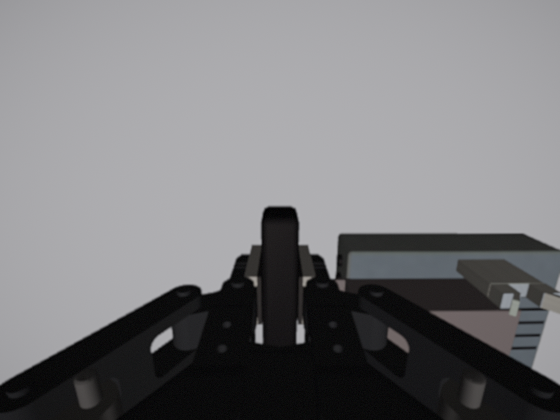

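The wrist view shows the handle held between the pads at (280,270), but the gripper hides the rod. I'll check the rod with the fixed cameras.

```bash
cat > rod.py <<'E'
from c import *
def rod(tag):
    o=ctrl.get_obs(); e=o['eef_pos']; y=np.array([-np.sin(YAW),np.cos(YAW)]); n=np.array([y[1],-y[0]])
    for c in("scene","top"):
        im,d,ci=shot(ctrl,f"{tag}_{c}",c); W=cloud(d,ci)
        s=(W[...,:2]-e[:2])@y; t=(W[...,:2]-e[:2])@n; z=W[...,2]-e[2]-G
        for b in np.arange(-.22,-.03,.03):
            q=(s>b)&(s<b+.03)&(abs(t)<.03)&(abs(z)<.04)
            if q.sum()>5: print(c,round(b,2),q.sum(),"t",np.round([np.median(t[q]),t[q].min(),t[q].max()],4),"ztop",np.round(np.percentile(z[q],[50,90]),4))
        q=(s<-.1)&(abs(t)<.03)&(abs(z)<.04); print(c,"end s",np.nanmin(s[q]) if q.any() else None)
if __name__=="__main__":
    import sys; rod(sys.argv[1])
E
python3 rod.py held
```

```text
scene -0.22 66 t [ 0.0037 -0.0099  0.0096] ztop [0.0044 0.0077]
scene -0.19 64 t [ 0.0028 -0.0061  0.0086] ztop [0.0033 0.0064]
scene -0.16 62 t [ 0.0016 -0.0076  0.0058] ztop [0.0042 0.0067]
scene -0.13 62 t [ 0.0019 -0.0067  0.0058] ztop [0.0038 0.0062]
scene -0.1 61 t [ 0.0025 -0.0067  0.0074] ztop [0.0044 0.0069]
scene -0.07 57 t [ 0.0019 -0.0053  0.0073] ztop [0.0043 0.0061]
scene -0.04 164 t [ 0.0046 -0.0284  0.0297] ztop [0.01   0.0319]
scene end s -0.2095569869506064
top -0.22 45 t [-0.0037 -0.0117  0.0044] ztop [0.0048 0.008 ]
top -0.19 56 t [-0.0038 -0.0091  0.0019] ztop [0.0035 0.0069]
top -0.16 55 t [-0.0041 -0.0093  0.0015] ztop [0.0039 0.0059]
top -0.13 28 t [-0.003  -0.0092  0.0011] ztop [0.0049 0.0096]
top end s -0.20881842428281616
```

The rod is level, aligned and correctly held. Next comes the lip lift.

```bash
python3 - <<'E'
from c import *
D=np.array([0,0,G]); Y=.1125
go=lambda u,z,v:ctrl.servo_line(ch(u,Y,z)-D,vel=v)
go(.19,-.013,.15); st("low"); go(.141,-.013,.08); st("under")
for k,t in enumerate(np.radians([0,15,30,45,60])):
    go(.139*np.cos(t)+.006*np.sin(t),.139*np.sin(t)-.006*np.cos(t),.04 if k<1 else .08); st(f"th{np.degrees(t):.0f}")
shot(ctrl,"lift","scene")
E
python3 - <<'E'
import cv2
a=cv2.imread("pics/lift.png")[100:380,120:400]; cv2.imwrite("pics/lift_c.png",cv2.resize(a,(560,560)))
E
```

```text
low 10.58 [ 0.4538 -0.0412  0.0291] F [ 0.5203  0.4242 -1.3861] M [ 0.1214 -0.0178  0.0003] gap 0.015 59.5
under 11.35 [ 0.5017 -0.0417  0.0284] F [-0.1895 -0.7468 -1.0501] M [ 0.1658  0.0557 -0.0203] gap 0.0151 59.5
th0 11.68 [ 0.5044 -0.0417  0.0358] F [ 0.6009 -0.2751 -1.9412] M [ 0.2625 -0.0605  0.066 ] gap 0.0145 59.4
th15 12.28 [ 0.5075 -0.0418  0.0718] F [ 0.2855  0.3883 -2.6825] M [ 0.2313 -0.0303  0.0285] gap 0.0151 59.4
th30 12.88 [ 0.5197 -0.0418  0.1056] F [-0.1457  0.3946 -3.5583] M [0.2029 0.0096 0.0029] gap 0.015 59.4
th45 13.48 [ 0.5404 -0.042   0.1353] F [-0.4848  0.3391 -2.8163] M [ 0.2325  0.1177 -0.0064] gap 0.0155 59.4
th60 14.08 [ 0.5681 -0.0421  0.1585] F [-0.4806  0.4525 -1.1393] M [ 0.1304  0.1707 -0.0442] gap 0.0149 59.4
```

View pics/lift_c.png

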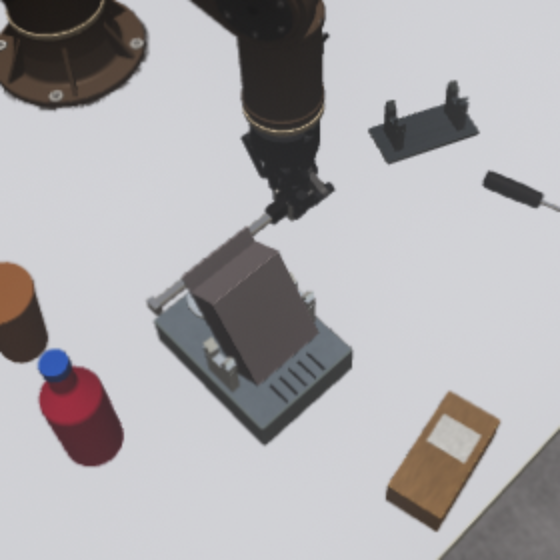

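The crop shows the cover about 60° open on the bar, with the bar running from the collar at (155,303) to the gripper at (290,200). Now I'll bring it over the saddles and lower it.

```bash
python3 - <<'E'
from c import *
D=np.array([0,0,G]); Y=.1125
go=lambda u,z,v:ctrl.servo_line(ch(u,Y,z)-D,vel=v)
go(.040,.100,.10); st(); go(.0065,.086,.08); ctrl.hold(.2); st("over")
from rod import rod; rod("over")
for z in(.075,.068,.062,.057,.053,.051):
    go(.0065,z,.04); o=st(f"z{z}")
    if abs(o['force'][2]+1.9)>8 or np.hypot(*o['force'][:2])>8: print("contact"); break
E
```

```text
14.68 [ 0.603  -0.0422  0.141 ] F [-0.6037  0.2482 -2.0101] M [ 0.1503  0.1579 -0.069 ] gap 0.0151 59.4
over 15.47 [ 0.6365 -0.0427  0.1277] F [-1.0976  1.2648 -1.4848] M [ 0.2563  0.1505 -0.0624] gap 0.0153 59.4
scene -0.22 76 t [ 0.0009 -0.0086  0.007 ] ztop [0.0048 0.0082]
scene -0.19 241 t [ 0.0116 -0.0217  0.0295] ztop [-0.0016  0.0243]
scene -0.07 20 t [ 0.0014 -0.0059  0.0065] ztop [0.0044 0.0069]
scene -0.04 168 t [ 0.0037 -0.0292  0.0211] ztop [0.0098 0.0312]
scene end s -0.21075794139131368
top -0.22 44 t [-0.0042 -0.0119  0.0047] ztop [0.0052 0.0084]
top -0.19 97 t [-0.0039 -0.0246  0.0181] ztop [-0.0001  0.0065]
top -0.16 10 t [-0.     -0.0078  0.0249] ztop [0.0056 0.0172]
top end s -0.20912066906452695
z0.075 16.0 [ 0.6364 -0.0429  0.1159] F [-1.4725 -0.1534 -1.6866] M [ 0.1534  0.1929 -0.0408] gap 0.0153 59.4
z0.068 16.32 [ 0.6365 -0.0428  0.1091] F [-1.0556 -0.8313 -1.3176] M [ 0.1661  0.1893 -0.0747] gap 0.0152 59.4
z0.062 16.62 [ 0.6365 -0.0428  0.1031] F [-2.062   0.3044 -1.9081] M [ 0.1971  0.2369 -0.1047] gap 0.0153 59.4
z0.057 16.9 [ 0.6365 -0.0428  0.0981] F [-1.3116 -0.5833 -1.856 ] M [ 0.1445  0.247  -0.0957] gap 0.015 59.4
z0.053 17.15 [ 0.6366 -0.0428  0.0942] F [-1.0313 -0.0258 -3.0194] M [ 0.0969  0.2726 -0.116 ] gap 0.0152 59.4
z0.051 17.4 [ 0.6367 -0.0427  0.0924] F [-1.9591  0.4262 -1.4387] M [ 0.0787  0.1696 -0.0875] gap 0.0151 59.4
```

```bash
python3 - <<'E'
from c import *
D=np.array([0,0,G]); Y=.1125
go=lambda u,z,v:ctrl.servo_line(ch(u,Y,z)-D,vel=v)
for z in(.050,.049,.048):
    go(.0065,z,.02); o=st(f"z{z}")
    if o['force'][2]>1.5: print("floor"); break
ctrl.command_gripper(.045); ctrl.hold(.2); st("rel")
shot(ctrl,"seat_scene","scene")
ctrl.servo_line(o['eef_pos']+[0,0,.11],vel=.2); st("up")
p=ch(.25,.10,.25); ctrl.goto(p,down(np.pi/2+YAW)); 
from rod import rod
ci=ctrl.camera_info("scene")
for c in("scene","top"):
    im,d,ci=shot(ctrl,"seat_"+c+"2",c); W=cloud(d,ci); R0=ch(0,0,0); 
    cs,sn=np.cos(YAW),np.sin(YAW); u=-(cs*(W[...,0]-HX)+sn*(W[...,1]-HY)); y=-sn*(W[...,0]-HX)+cs*(W[...,1]-HY); z=W[...,2]-DZ
    for y0,y1 in((-.1,-.086),(-.084,-.07),(.07,.079),(.084,.14)):
        q=(y>y0)&(y<y1)&(abs(u-.006)<.025)&(z>.03)&(z<.08)
        if q.sum()>4: print(c,y0,q.sum(),"u",np.median(u[q]),u[q].min(),u[q].max(),"z90",np.percentile(z[q],90))
    q=(abs(u-.006)<.02)&(z>.035)&(z<.07)&(abs(y)>.07); print(c,"y range",np.nanmin(y[q]),np.nanmax(y[q]))
a=cv2.imread("pics/seat_scene2.png")[100:380,120:400]; cv2.imwrite("pics/seat_c.png",cv2.resize(a,(560,560)))
E
```

```text
z0.05 17.65 [ 0.6369 -0.0427  0.0916] F [-1.7205  0.6708 -0.0755] M [ 0.039   0.199  -0.0883] gap 0.0151 59.7
z0.049 17.9 [ 0.637  -0.0427  0.0912] F [-3.3811  0.1796  5.0289] M [-0.2083  0.6509 -0.1411] gap 0.0151 60.7
floor
rel 18.49 [ 0.6368 -0.0428  0.0905] F [ 0.8088  0.6622 -0.3737] M [-0.0171 -0.0695 -0.0126] gap 0.0449 0.0
up 19.24 [ 0.6365 -0.043   0.2001] F [-0.1888  0.2424 -0.3237] M [-0.003  -0.0181 -0.0377] gap 0.0451 0.0
scene -0.1 53 u 0.00638307404565608 0.0002999856511305371 0.019221380769391457 z90 0.059098579209862494
scene -0.084 73 u 0.004739632638509223 -0.014954767462217819 0.029117327327167618 z90 0.05722894794302685
scene 0.084 209 u 0.004807414553435266 -0.001509308073768503 0.019208670673808284 z90 0.06258616198773369
scene y range -0.09795499775089561 0.14380930744871803
top -0.1 22 u 0.011539800871320168 0.0026491192656352227 0.01883622303048931 z90 0.05946689476277908
top -0.084 23 u 0.01036464534461946 -0.011463206772445533 0.023143807210332865 z90 0.06241433634161438
top 0.07 12 u 0.013895404112313877 0.008926255982658227 0.017447726931197772 z90 0.059323081496938136
top 0.084 115 u 0.014315444717513497 0.0014751384242318133 0.021898255117446152 z90 0.06425560925186956
top y range -0.09493726009831656 0.14307979018560166
```

View pics/seat_c.png

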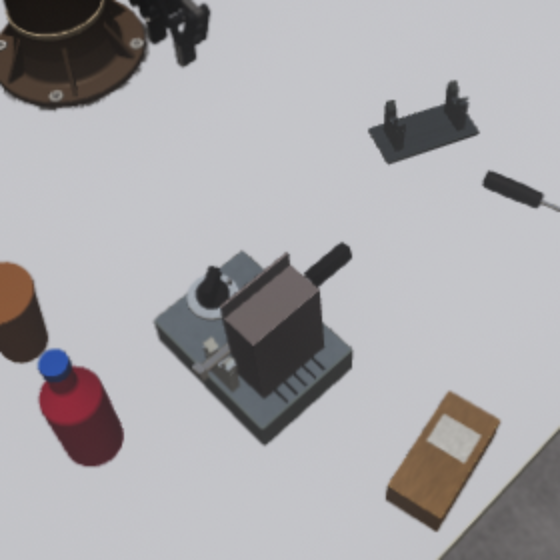

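The crop shows the bar lying in both saddles, with the cover leaning open on it. The knob, at (212,288), is exposed. I'll look at the knob and bar with the wrist camera from two places.

```bash
cat > k.py <<'E'
from c import *
def uv(W):
    cs,sn=np.cos(YAW),np.sin(YAW); dx,dy=W[...,0]-HX,W[...,1]-HY
    return -(cs*dx+sn*dy),-sn*dx+cs*dy,W[...,2]-DZ
def ana(n):
    f=np.load(f"pics/{n}.npz",allow_pickle=True); W=cloud(f['d'],f['ci'].item()); u,y,z=uv(W)
    near=(np.hypot(u-.098,y)<.045)
    print("deck",np.nanmedian(z[near&(z<.006)]))
    t=near&(z>.032)&(z<.055); p=W[t]; c,s,a=rect(p[:,:2]); print("grip",t.sum(),c,s,a,"top",np.median(p[:,2])-DZ,"centre u,y",uv(np.r_[c,0]))
    t=near&(z>.009)&(z<.02); p=W[t]; print("disc circ",cv2.minEnclosingCircle((p[:,:2]*1000).astype(np.float32)),rect(p[:,:2]),np.median(p[:,2])-DZ)
    for y0,y1 in((-.1,-.086),(-.084,-.07),(.07,.079),(.084,.14)):
        q=(y>y0)&(y<y1)&(abs(u-.006)<.025)&(z>.03)&(z<.08)
        if q.sum()>4: print(y0,q.sum(),"u",np.median(u[q]),u[q].min(),u[q].max(),"z",np.percentile(z[q],[50,95]))
E
python3 - <<'E'
from k import *
for i,(u,y,z) in enumerate([(.10,.0,.22),(.13,-.03,.20)]):
    (ctrl.goto if i==0 else lambda p,o:ctrl.servo_line(p,vel=.2))(ch(u,y,z),down(np.pi+YAW)); ctrl.hold(.1); shot(ctrl,f"kn{i}"); st(); ana(f"kn{i}")
print(ctrl.get_obs()['joint_pos'])
a=cv2.imread("pics/kn0.png")[60:340,120:440]; cv2.imwrite("pics/kn_c.png",cv2.resize(a,(640,560),interpolation=cv2.INTER_CUBIC))
E
```

```text
21.77 [ 0.5423 -0.1541  0.2806] F [0.3848 0.1789 0.1589] M [-0.0109 -0.0023  0.0376] gap 0.0453 0.0
deck -1.499018600766705e-05
grip 482 [ 0.5434 -0.1544] [14.2996 39.7906] 33.513145446777344 top 0.04340951562231988 centre u,y (np.float64(0.0990192650245475), np.float64(0.00012301634697732848), np.float64(-0.0602))
disc circ ((540.7649536132812, -149.9690399169922), 25.786949157714844) (array([ 0.5394, -0.1497]), array([40.9209, 49.1486]), 38.87178421020508) 0.013708897675066369
-0.1 54 u 0.016168095626260655 0.007351539062568866 0.018999475430139866 z [0.0561 0.0582]
0.084 651 u 0.014430981519305405 0.004508992198023756 0.01945996186327474 z [0.0599 0.0622]
 22.3 [ 0.5128 -0.1834  0.2609] F [ 0.3933 -0.0693 -0.4438] M [ 0.0285 -0.0173 -0.0711] gap 0.045 0.0
deck -0.00015824557928777877
grip 540 [ 0.5431 -0.1546] [14.0416 39.9063] 33.91197967529297 top 0.043359551782776874 centre u,y (np.float64(0.09932483845840451), np.float64(-0.00011078945592943063), np.float64(-0.0602))
disc circ ((540.3746337890625, -150.22604370117188), 25.71163558959961) (array([ 0.5432, -0.15  ]), array([50.0935, 40.3465]), 87.25813293457031) 0.013761996194331001
-0.084 107 u 0.011836805950680014 0.004920864004432951 0.016099228641690437 z [0.0551 0.0566]
0.084 107 u 0.017037887481668394 0.014421263580497223 0.01944705300741112 z [0.0491 0.0579]
[ 1.0214  0.509  -1.1287  1.6679  0.4789  1.273   1.3604]
```

View pics/kn_c.png

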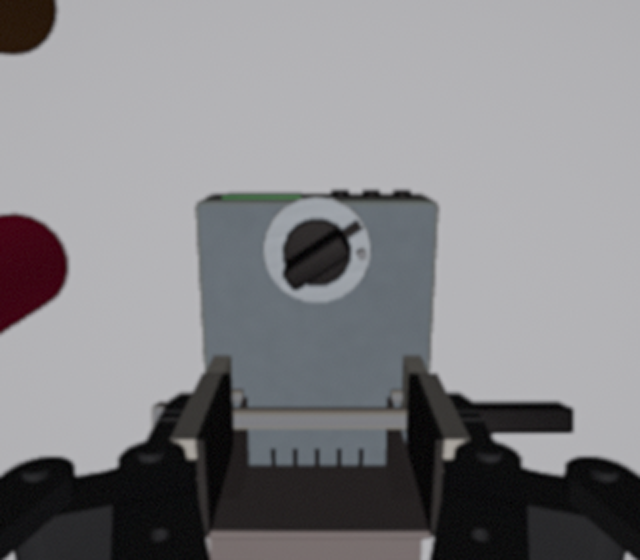

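Knob view: knob centre at (317,250), lug at (358,228), stop pin at (361,254) just clockwise of the lug. The bar is visible in both notches. Rod top is 56 mm above the deck, so it is seated. Next I'll predict the contact angle, grip the knob and take baseline torques.

```bash
python3 - <<'E'
from k import *
f=np.load("pics/kn0.npz",allow_pickle=True); ci=f['ci'].item()
K=np.array([.5433,-.1545])
for z in(.006,.012,.018):
    a=[np.arctan2(*(p[:2]-K)[::-1]) for p in plane([[299,174],[300.5,187]],DZ+z,ci)]; r=[np.hypot(*(p[:2]-K)) for p in plane([[299,174],[300.5,187]],DZ+z,ci)]
    print(z,np.degrees(a),r,"turn",a[0]-a[1]-6/27)
a0=np.radians(123.7); g=np.r_[K,DZ+.037-G]
for y in(0,-.5,-1.0): print(ctrl.solve_ik(g,down(a0+y)))
ctrl.goto(g+[0,0,.08],down(a0)); ctrl.hold(.1); print(ctrl.get_obs()['joint_pos']); st("above")
for y in(-.5,-1.0): print(ctrl.solve_ik(g,down(a0+y)))
ctrl.servo_line(g,vel=.12); ctrl.hold(.2)
M=[];T=[]
for i in range(10): o=ctrl.get_obs(); M.append(o['torque'][2]);T.append(o['tau'][6]); ctrl.hold(.02)
st("at"); print("base",np.mean(M),np.std(M),np.mean(T),np.std(T))
ctrl.command_gripper(.005,90); ctrl.hold(.1)
M=[];T=[]
for i in range(10): o=ctrl.get_obs(); M.append(o['torque'][2]);T.append(o['tau'][6]); ctrl.hold(.02)
st("grip"); print("grip",np.mean(M),np.std(M),np.mean(T),np.std(T), R.from_rotvec(o['orientation']).as_euler('ZYX',degrees=True))
E
```

```text
0.006 [116.8185  83.611 ] [np.float64(0.028637736865776572), np.float64(0.027722354322680828)] turn 0.3573565556419632
0.012 [118.8489  86.0533] [np.float64(0.028734996354771333), np.float64(0.02719255915510214)] turn 0.35016913644637804
0.018 [120.8631  88.5878] [np.float64(0.028868072667565532), np.float64(0.026714076432769598)] turn 0.3410890016575977
[ 0.6884  0.6268 -0.7301  1.8421  0.5329  0.8788  0.2893]
[ 0.6189  0.5946 -0.6214  1.8478  0.4517  0.8438 -0.1402]
[ 0.5454  0.5681 -0.5112  1.854   0.3702  0.8147 -0.5684]
[ 0.7411  0.5371 -0.7996  1.7639  0.4426  1.0291  0.3673]
above 23.34 [ 0.5437 -0.1546  0.1591] F [ 0.7206  0.1663 -0.191 ] M [ 0.0275 -0.0261  0.0179] gap 0.045 0.0
[ 0.6184  0.5944 -0.6206  1.8479  0.4511  0.8436 -0.1397]
[ 0.5393  0.5662 -0.5023  1.8546  0.3636  0.8126 -0.5625]
at 24.52 [ 0.5435 -0.1546  0.0789] F [-0.669   0.035   0.1346] M [-0.0037 -0.0121 -0.0319] gap 0.0448 0.0
base -0.015324538482492045 0.01782951845842201 0.003136888801236637 0.0006821584681318482
grip 25.18 [ 0.5432 -0.1546  0.0788] F [-2.1432 -0.1003  5.7271] M [-0.0606  0.473  -0.0101] gap 0.0121 88.0
grip -0.03579241043726665 0.02807284960793432 0.043368185637518764 7.702416285204856e-05 [ 123.695     0.0119 -179.9803]
```

```bash
cat > turn.py <<'E'
from c import *
import json,sys
K=np.array([.5433,-.1545]); a0=np.radians(123.7); g=np.r_[K,DZ+.037-G]
def read(n=5):
    M=[];T=[];A=[]
    for i in range(n):
        o=ctrl.get_obs(); M.append(o['torque'][2]);T.append(o['tau'][6]);A.append(R.from_rotvec(o['orientation']).as_euler('ZYX')[0]);ctrl.hold(.02)
    return np.mean(M),np.mean(T),a0-np.mean(A)
E
python3 - <<'E'
from turn import *
for t in(.02,.05,.08,.12,.16,.20,.24):
    ctrl.servo_line(g,down(a0-t),vel=.1); M,T,A=read(); print(t,"Mz %.3f tau7 %.4f act %.4f"%(M,T,A),round(ctrl.get_obs()['time_s'],2))
    if abs(M)>.25 or abs(T)>.25: print("stop"); break
st()
E
```

```text
0.02 Mz -0.075 tau7 0.0169 act 0.0199 25.52
0.05 Mz -0.042 tau7 0.0009 act 0.0499 25.85
0.08 Mz -0.072 tau7 -0.0061 act 0.0795 26.18
0.12 Mz -0.059 tau7 -0.0318 act 0.1189 26.52
0.16 Mz -0.080 tau7 -0.0212 act 0.1589 26.85
0.2 Mz -0.054 tau7 -0.0307 act 0.1984 27.18
0.24 Mz -0.053 tau7 -0.0258 act 0.2382 27.52
 27.52 [ 0.5435 -0.1545  0.0788] F [-1.9088  1.0454  5.9096] M [-0.0012  0.2663 -0.0483] gap 0.0123 88.2
```

```bash
python3 - <<'E'
from turn import *
t=.24; b=None
while t<.75:
    t+=.006; ctrl.servo_line(g,down(a0-t),vel=.1); M,T,A=read(3)
    if abs(M+.055)>.08 or abs(T+.027)>.04 or round(t*1000)%24==0: print("%.3f Mz %.3f tau7 %.4f act %.4f"%(t,M,T,A),round(ctrl.get_obs()['time_s'],2))
    if abs(M+.055)>.13 or abs(T+.027)>.08: print("contact?"); break
    if ctrl.get_obs()['time_s']>45: break
st()
E
```

```text
0.246 Mz -0.061 tau7 0.0398 act 0.2440 27.82
0.252 Mz -0.061 tau7 0.0397 act 0.2500 28.12
0.258 Mz -0.057 tau7 0.0397 act 0.2560 28.42
0.264 Mz -0.054 tau7 0.0397 act 0.2620 28.72
0.270 Mz -0.061 tau7 0.0396 act 0.2680 29.02
0.276 Mz -0.075 tau7 0.0396 act 0.2739 29.32
0.282 Mz -0.027 tau7 0.0395 act 0.2800 29.62
0.288 Mz -0.075 tau7 0.0395 act 0.2859 29.92
0.294 Mz -0.049 tau7 0.0394 act 0.2920 30.22
0.300 Mz -0.048 tau7 0.0393 act 0.2979 30.52
0.306 Mz -0.070 tau7 0.0393 act 0.3039 30.82
0.312 Mz -0.065 tau7 0.0393 act 0.3099 31.12
0.318 Mz -0.021 tau7 0.0392 act 0.3159 31.42
0.324 Mz -0.076 tau7 0.0391 act 0.3219 31.72
0.330 Mz -0.031 tau7 0.0391 act 0.3279 32.02
0.336 Mz -0.031 tau7 0.0391 act 0.3339 32.32
0.342 Mz -0.097 tau7 0.0390 act 0.3399 32.62
0.348 Mz -0.057 tau7 0.0389 act 0.3459 32.92
0.354 Mz -0.011 tau7 0.0388 act 0.3519 33.22
0.360 Mz -0.046 tau7 0.0388 act 0.3579 33.52
0.366 Mz -0.031 tau7 0.0388 act 0.3640 33.82
0.372 Mz -0.044 tau7 0.0277 act 0.3701 34.12
0.378 Mz -0.060 tau7 0.0379 act 0.3761 34.42
0.384 Mz -0.077 tau7 0.0385 act 0.3820 34.72
0.390 Mz -0.066 tau7 0.0385 act 0.3880 35.02
0.396 Mz -0.016 tau7 0.0354 act 0.3941 35.32
0.402 Mz -0.054 tau7 0.0382 act 0.4001 35.62
0.408 Mz -0.057 tau7 0.0339 act 0.4061 35.92
0.414 Mz 0.040 tau7 -0.0090 act 0.4120 36.22
0.420 Mz 0.066 tau7 -0.0739 act 0.4179 36.52
0.426 Mz 0.149 tau7 -0.1509 act 0.4237 36.82
contact?
 36.82 [ 0.5437 -0.1544  0.0788] F [-0.8249  0.4134  4.5502] M [0.0519 0.1728 0.1563] gap 0.012 88.2
```

```bash
python3 - <<'E'
from turn import *
for t in(.431,.436):
    ctrl.servo_line(g,down(a0-t),vel=.1); M,T,A=read(8); print("%.3f Mz %.3f tau7 %.4f act %.4f"%(t,M,T,A))
    if M>.24: break
ctrl.command_gripper(.045); ctrl.hold(.1); st("rel")
ctrl.servo_line(g+[0,0,.10],vel=.2)
ctrl.servo_line(ch(.13,-.0,.20),down(np.pi+YAW),vel=.2); shot(ctrl,"end"); st("end")
from k import ana; ana("end")
a=cv2.imread("pics/end.png")[60:340,120:440]; cv2.imwrite("pics/end_c.png",cv2.resize(a,(640,560),interpolation=cv2.INTER_CUBIC))
E
```

```text
0.431 Mz 0.212 tau7 -0.2187 act 0.4285
0.436 Mz 0.288 tau7 -0.2907 act 0.4334
rel 38.1 [ 0.5433 -0.1545  0.0784] F [-0.0139 -0.0983 -0.2156] M [ 0.0288 -0.0686 -0.0096] gap 0.0449 0.0
end 40.36 [ 0.5123 -0.1542  0.2598] F [-0.4003  0.8882 -0.4565] M [ 0.0147  0.0071 -0.0279] gap 0.0452 0.0
deck -0.00012637183507637623
grip 543 [ 0.5433 -0.1544] [14.4657 39.6642] 10.08275318145752 top 0.04333564869415594 centre u,y (np.float64(0.09907531645920802), np.float64(0.0001559552247903049), np.float64(-0.0602))
disc circ ((539.5635375976562, -149.0460662841797), 25.453022003173828) (array([ 0.5392, -0.1487]), array([41.088 , 44.6775]), 33.214630126953125) 0.013716334014364541
0.084 63 u 0.016696408478051917 0.014353342740307803 0.019766404366327723 z [0.0479 0.0549]
```

View pics/end_c.png

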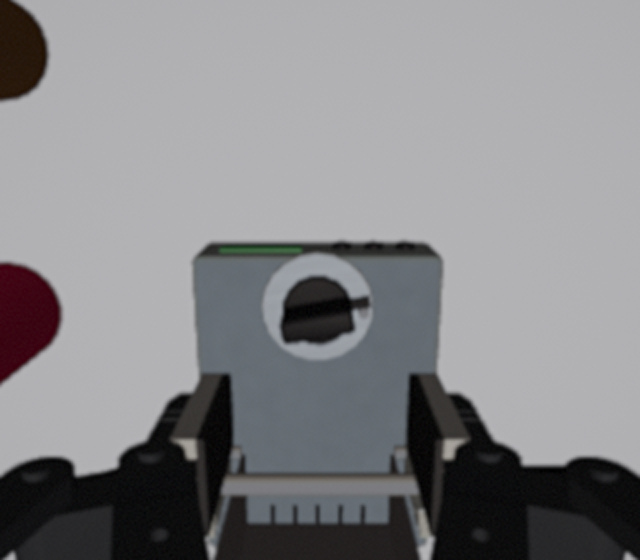

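The knob has turned about 0.41 rad, and the lug at (362,302) rests on the pin at (365,313). The firm press was about 0.23–0.34 N m above stiffness. The bar is still seated with the cover open, so I'm handing in.

```bash
python3 -c "
from station import ctrl
print(ctrl.finish_job())"
```

```text
the job is handed in; nothing more can be done
None
```

The job is handed in at about 40 s of the 72 s limit: the bar lies in both saddles with the cover propped open, and the knob was turned clockwise until its lug pressed the stop pin with about 0.23–0.34 N m above its own stiffness.

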